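# Load the capacitor test rack in job-tray order

## Robot

A 6-joint arm with a two-finger parallel gripper is mounted at the origin on the work surface. World frame = base frame: x ahead of the robot, y to its left, z up, the work surface at z = 0. Lengths are in m, angles in rad, forces in N, time in s.
With the tool pointing down it reaches from about 0.3 to 0.95 m from the base axis. Payload 3.1 kg.
Tool frame: the origin (TCP) lies at the very end of the fingers, on their centre line; the grasp point (between the pads) lies bot.grasp_offset behind it (bot.grasp_offset is the distance from the TCP to the grasp point, in m); z points along the fingers, y is the line along which they close (so a half turn about z gives the same grasp; the last joint's range is limited). The gripper opens to 85 mm and grips with 20 to 120 N. Pads are 22 mm wide; open, the fingers measure 114 mm over their backs; the gripper's body (76 mm by 85 mm) begins 54 mm behind the grasp point. The pads swing forward as they close: fully open they stand 13 mm farther back than shut.
Start: joints at [-1.241, 0.308, 1.634, -0, 1.2, -0.07], TCP at [0.243, -0.576, 0.231] pointing down, gripper open.
Joint ranges: [-3.06, 3.06], [-0.79, 1.96], [0.05, 2.63], [-1.19, 4.34], [0.05, 2.64], [-2.94, 2.94]. Speed limits (rad/s): [2.79, 2.79, 3.14, 3.14, 3.14, 3.14].

## Interface

Orientations are given as a rotation vector (axis times angle).
In Python, from plant import bot, cams, workorder gives the robot as it stands.
- The arm moves only by the shell command python3 -m creep 'ROWS' [FORCE]. ROWS is a JSON object of lists of equal length, an entry for each row: "linear": the shift along the tool's x, y, z normalised to -1 to 1, where 1 is 20 cm, a list of three; "roll": the turn about the tool's z normalised to -1 to 1, where 1 is 45 degrees; "jaw": the opening, from 0 (shut) to 1 (fully open). In form: {"linear": [[tx, ty, tz], ...], "roll": [roll, ...], "jaw": [jaw, ...]}. A call has 1 to 5 rows; each row is the pose to reach, as a shift and turn from the pose commanded when the call began, along the tool's axes at that moment; what a row does not reach only later rows make up. A row lasts 1/12 s, in which the tool goes at most 41.7 mm and 7.16 degrees, less where a joint would pass 70% of its speed; a pose out of reach is approached as far as the arm can. A call with a number of a shift or a turn outside -1 to 1 is refused whole. A call with a gripper value outside its range is refused whole. The fingers move at their own pace and stop on an object; FORCE is the grip in N (left out, the last holds). Time passes only in rows, so rows that repeat a pose let the fingers close. It gives the time, the measured TCP pose, the force, the opening and the grip force at its end, in the units of the state.
- bot.observe(): the state, without advancing time (a new reading comes with each control period).
- cams.capture(name): name is "side" or "top"; returns the picture (480x640x3 uint8, red, green, blue); there is no depth.
- cams.camera_info(name): a dict with "fx", "fy", "cx", "cy" (pixels), "world_from_camera" (4x4, takes a point from camera to world coordinates). Camera axes: x right, y down, z forward; pixel columns grow to the right and rows downward; lengths in m; the calibration is good to about 2 mm. A picture is of the moment at which its call begins. camera_info takes no time and is no camera call.
- workorder.finish_job(): hands the job in; it is judged then, once.
The state is a dict: "t": time; "joints": joint angles; "joint_vel": joint speeds; "joint_efforts": joint torques, N m; "position": TCP position; "tcp_rot": TCP orientation; "force": force on the tool from outside, world axes, zero at the start; "torque": the same for the moment, N m; "finger_gap": finger opening in m; "finger_force": force on a finger pad.
Only numpy, scipy, OpenCV 4.12 (cv2) and the standard library are available. Lean on these libraries where they do the work, as an engineer would, in place of code of your own. Each camera call takes 0.05 s, during which the arm holds its last target. There are 200 camera calls.

## Task

Four motor capacitors wait in a row of job trays. Move them to the test rack, keeping the same left-to-right order as in the trays, so that the readings match the jobs: one capacitor in each bay, standing upright on the middle of its rubber pad. Set each one down without dropping it or tipping it over.

Things in the scene. Friction and masses are not known exactly. Their poses are not given: they have to be found in the camera images.
- tray_board: fixed plywood board, 98 x 346 mm, 12 mm thick, with four job trays in a row, nearer than or beyond the rack. Origin: centre of underside, on the bench; x away from the robot, y left along the row (yaw within 0.1). Trays at y = +126, +42, -42, -126 mm. A pot 60 mm and a bobbin 38 mm high stand 215 mm to its left and right; a screwdriver under 32 mm high lies along its far edge.
- test_rack: fixed rack: brown base, four bays, black rubber pads 60 x 60 mm (tops 14 mm above bench) at x = 0, y = +126, +42, -42, -126 mm, white barriers 3 mm thick between, posts behind (x 47 to 61 mm), all at most 28 mm above bench. Origin: on the bench under the row's middle; x away from the robot, y left (yaw within 0.1). Meter box 52 mm high at y 175 to 257 mm; low white block past right end.
- cap_tall: tall slim round motor capacitor: aluminium can, 36 mm diameter, 66 mm high, small blade terminals 10 mm above its top. Stands upright in its own job tray, underside 15 mm above the bench. Origin: centre of its underside; z up. Rigid, about 100 g; any yaw.
- cap_wide: wide round motor capacitor: aluminium can, 52 mm diameter, 50 mm high, small blade terminals 10 mm above its top. Stands upright in its own job tray, underside 15 mm above the bench. Origin: centre of its underside; z up. Rigid, about 150 g; any yaw.
- cap_oval: oval motor capacitor: aluminium can with round ends, 30 mm thick along its x, 52 mm long along its y, 60 mm high, blade terminals 10 mm above its top. Stands upright in its own job tray, underside 15 mm above the bench. Origin: centre of its underside; z up. Rigid, about 120 g; its long side lies along the row within 0.25 rad.
- cap_box: box-shaped motor capacitor: grey plastic, 28 mm thick along its x, 46 mm long along its y plus an 8 mm lug on its +y end, 40 mm high, blade terminals 10 mm above its top. Stands upright in its own job tray, underside 15 mm above the bench. Origin: centre of its underside; z up. Rigid, about 80 g; its long side lies along the row within 0.25 rad.
- tray_tall: shallow grey job tray in which the tall capacitor stands at the start; all four trays look alike. 90 mm (x) x 80 mm (y), walls 12 mm high, floor 3 mm thick, fixed on the board. Origin: centre of its underside, 12 mm above the bench; axes as the board's. It stays put and so shows the capacitor's place in the row.
- tray_wide: shallow grey job tray in which the wide capacitor stands at the start; all four trays look alike. 90 mm (x) x 80 mm (y), walls 12 mm high, floor 3 mm thick, fixed on the board. Origin: centre of its underside, 12 mm above the bench; axes as the board's. It stays put and so shows the capacitor's place in the row.
- tray_oval: shallow grey job tray in which the oval capacitor stands at the start; all four trays look alike. 90 mm (x) x 80 mm (y), walls 12 mm high, floor 3 mm thick, fixed on the board. Origin: centre of its underside, 12 mm above the bench; axes as the board's. It stays put and so shows the capacitor's place in the row.
- tray_box: shallow grey job tray in which the box capacitor stands at the start; all four trays look alike. 90 mm (x) x 80 mm (y), walls 12 mm high, floor 3 mm thick, fixed on the board. Origin: centre of its underside, 12 mm above the bench; axes as the board's. It stays put and so shows the capacitor's place in the row.

How it is judged:
At the end, for the whole second after the job is handed in: The capacitors stand in the bays in the same left-to-right order as their job trays, each within 15 mm of its pad centre along the rack's x and y, its underside within 4 mm of the pad top, upright within 0.12 rad, released and at rest (((y of tray_tall in the frame of tray_board between 0.084 and 0.168 m and y of cap_tall in the frame of test_rack between 0.111 and 0.141 m) or (y of tray_tall in the frame of tray_board between 0 and 0.084 m and y of cap_tall in the frame of test_rack between 0.027 and 0.057 m) or (y of tray_tall in the frame of tray_board between -0.084 and 0 m and y of cap_tall in the frame of test_rack between -0.057 and -0.027 m) or (y of tray_tall in the frame of tray_board between -0.168 and -0.084 m and y of cap_tall in the frame of test_rack between -0.141 and -0.111 m)) and x of cap_tall in the frame of test_rack between -0.015 and 0.015 m and z of cap_tall in the frame of test_rack between 0.01 and 0.018 m and angle between each of cap_tall, cap_wide, cap_oval, cap_box's own z axis and vertical below 0.12 rad and linear speed of each of cap_tall, cap_wide, cap_oval, cap_box below 0.02 m/s and angular speed of each of cap_tall, cap_wide, cap_oval, cap_box below 0.2 rad/s and ((y of tray_wide in the frame of tray_board between 0.084 and 0.168 m and y of cap_wide in the frame of test_rack between 0.111 and 0.141 m) or (y of tray_wide in the frame of tray_board between 0 and 0.084 m and y of cap_wide in the frame of test_rack between 0.027 and 0.057 m) or (y of tray_wide in the frame of tray_board between -0.084 and 0 m and y of cap_wide in the frame of test_rack between -0.057 and -0.027 m) or (y of tray_wide in the frame of tray_board between -0.168 and -0.084 m and y of cap_wide in the frame of test_rack between -0.141 and -0.111 m)) and x of cap_wide in the frame of test_rack between -0.015 and 0.015 m and z of cap_wide in the frame of test_rack between 0.01 and 0.018 m and ((y of tray_oval in the frame of tray_board between 0.084 and 0.168 m and y of cap_oval in the frame of test_rack between 0.111 and 0.141 m) or (y of tray_oval in the frame of tray_board between 0 and 0.084 m and y of cap_oval in the frame of test_rack between 0.027 and 0.057 m) or (y of tray_oval in the frame of tray_board between -0.084 and 0 m and y of cap_oval in the frame of test_rack between -0.057 and -0.027 m) or (y of tray_oval in the frame of tray_board between -0.168 and -0.084 m and y of cap_oval in the frame of test_rack between -0.141 and -0.111 m)) and x of cap_oval in the frame of test_rack between -0.015 and 0.015 m and z of cap_oval in the frame of test_rack between 0.01 and 0.018 m and ((y of tray_box in the frame of tray_board between 0.084 and 0.168 m and y of cap_box in the frame of test_rack between 0.111 and 0.141 m) or (y of tray_box in the frame of tray_board between 0 and 0.084 m and y of cap_box in the frame of test_rack between 0.027 and 0.057 m) or (y of tray_box in the frame of tray_board between -0.084 and 0 m and y of cap_box in the frame of test_rack between -0.057 and -0.027 m) or (y of tray_box in the frame of tray_board between -0.168 and -0.084 m and y of cap_box in the frame of test_rack between -0.141 and -0.111 m)) and x of cap_box in the frame of test_rack between -0.015 and 0.015 m and z of cap_box in the frame of test_rack between 0.01 and 0.018 m); the robot touches nothing.
It fails at once if a capacitor is tipped more than 35 degrees from upright (angle between any of cap_tall, cap_wide, cap_oval, cap_box's own z axis and vertical above 0.61 rad).
It fails at once if a capacitor is dropped or thrown: its origin is more than 40 mm above the bench with nothing touching it ((height (world z) of cap_tall above 0.04 m and contact force between cap_tall and anything else below 0.001 N) or (height (world z) of cap_wide above 0.04 m and contact force between cap_wide and anything else below 0.001 N) or (height (world z) of cap_oval above 0.04 m and contact force between cap_oval and anything else below 0.001 N) or (height (world z) of cap_box above 0.04 m and contact force between cap_box and anything else below 0.001 N)).
It also fails if it takes over 106 s, if anything falls off the work surface, if the arm or the gripper's body presses on something with over 40 N, if the wrist force passes 120 N, or if a joint passes its speed limit or range.

## Working session

There is one attempt and no reset: what is moved stays moved. The work goes in short steps, Python scripts to look and compute and a shell command to move; the robot and the scene stay as the last step left them, time stands still between calls to the robot, and variables do not carry over. Pictures are saved under pics/ and viewed, at most 14 in all, crops included, and the job is handed in when it is done.

```bash
mkdir -p pics
python3 - <<'E'
from plant import bot,cams
import cv2,numpy as np
np.set_printoptions(precision=4,suppress=True)
for n in("top","side"):
    im=cams.capture(n);cv2.imwrite(f"pics/{n}0.png",im[:,:,::-1]);i=cams.camera_info(n);print(n,i)
s=bot.observe();print(s,bot.grasp_offset)
E
```

```text
top {'fx': 451.3215822916048, 'fy': 451.3215822916048, 'cx': 317.5264841003432, 'cy': 239.20956427798848, 'world_from_camera': array([[ 0.0131, -0.9815,  0.191 ,  0.434 ],
       [-0.9995, -0.018 , -0.0241, -0.0167],
       [ 0.027 , -0.1906, -0.9813,  0.707 ],
       [ 0.    ,  0.    ,  0.    ,  1.    ]])}
side {'fx': 532.0566542359435, 'fy': 532.0566542359435, 'cx': 319.4355376956359, 'cy': 239.58199151955714, 'world_from_camera': array([[ 0.8274, -0.3334,  0.452 ,  0.2123],
       [-0.5615, -0.4706,  0.6806, -0.5257],
       [-0.0142, -0.8169, -0.5766,  0.4799],
       [ 0.    ,  0.    ,  0.    ,  1.    ]])}
{'t': 0.1, 'joints': array([-1.2407,  0.3089,  1.635 ,  0.    ,  1.1997, -0.0697]), 'joint_vel': array([ 0.0007, -0.0027, -0.0033,  0.0001, -0.0007, -0.0014]), 'joint_efforts': array([  0.0004, -41.6408, -27.7644,  -0.0001,   0.004 ,   0.    ]), 'position': array([ 0.243 , -0.575 ,  0.2302]), 'tcp_rot': array([-3.077 , -0.6235,  0.0004]), 'force': array([ 0.1309, -0.3928, -0.3996]), 'torque': array([-0.0315,  0.0579,  0.0569]), 'finger_force': 0.0, 'finger_gap': 0.08520348715583659} 0.0187
```

View pics/top0.png

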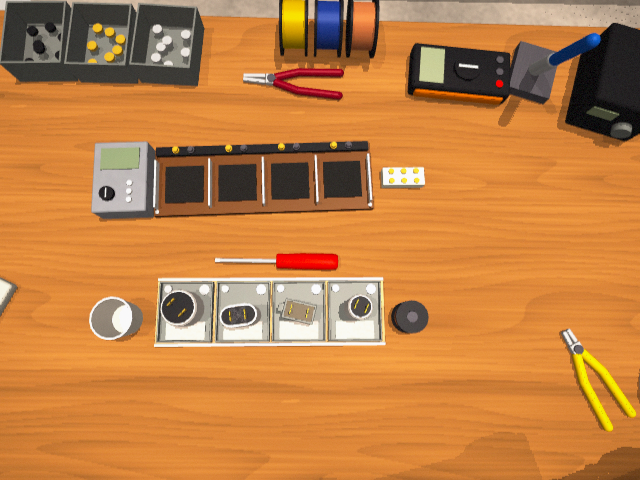

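View pics/side0.png

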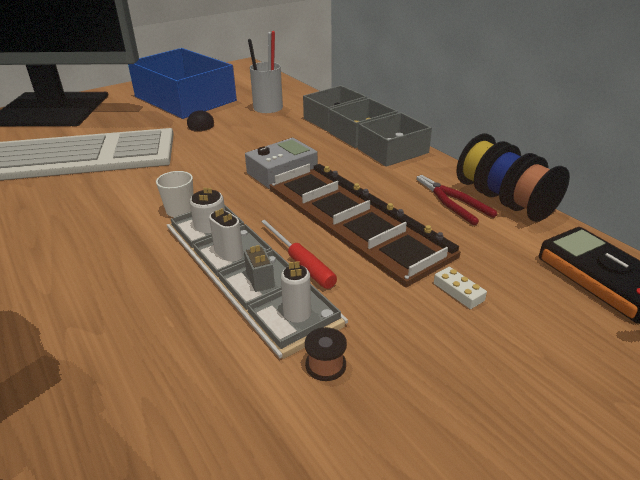

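The top view shows, left to right: wide (180,308), oval (239,315), box (297,311), tall (360,307). The pads lie at about (185..343, 183), and the rack is beyond the trays. Next I'll measure.

```bash
cat > h.py <<'E'
import cv2,numpy as np
from plant import bot,cams
np.set_printoptions(precision=4,suppress=True)
def ray(n,uv,z):
    i=cams.camera_info(n);T=i["world_from_camera"]
    uv=np.atleast_2d(uv).astype(float)
    d=np.c_[(uv[:,0]-i["cx"])/i["fx"],(uv[:,1]-i["cy"])/i["fy"],np.ones(len(uv))]@T[:3,:3].T
    o=T[:3,3];return (o+d*((z-o[2])/d[:,2])[:,None])
def blobs(mask,lo,hi):
    c,_=cv2.findContours(mask.astype(np.uint8),cv2.RETR_EXTERNAL,cv2.CHAIN_APPROX_NONE)
    return [k for k in c if lo<cv2.contourArea(k)<hi]
E
python3 - <<'E'
from h import *
im=cv2.imread("pics/top0.png")
g=im.max(2)
print("pads")
m=np.zeros(g.shape,bool);m[155:212,155:372]=(g<60)[155:212,155:372]
P=[]
for k in blobs(m,700,3000):
    r=cv2.minAreaRect(k); (u,v),_,_=r; w=ray("top",[u,v],.014)[0];P.append(w);print(np.array(r[0]),r[1],r[2],w)
P=np.array(sorted(P,key=lambda p:-p[1]));f=np.polyfit(P[:,1],P[:,0],1);print("yaw",-np.arctan(f[0]),np.diff(P,axis=0))
print("dark tops")
m=np.zeros(g.shape,bool);m[282:342,158:382]=(g<75)[282:342,158:382]
for k in blobs(m,60,3000):
    r=cv2.minAreaRect(k);print(np.array(r[0]),r[1],r[2],cv2.contourArea(k))
c=cv2.resize(im[270:350,150:390],None,fx=3.3,fy=3.3,interpolation=cv2.INTER_CUBIC)
s=cv2.imread("pics/side0.png")[180:350,160:360];s=cv2.resize(s,(390,332),interpolation=cv2.INTER_CUBIC)
o=np.zeros((600,792,3),np.uint8);o[:264,:]=c;o[266:598,:390]=s;cv2.imwrite("pics/crop0.png",o)
E
```

```text
pads
[184. 184.] (36.0, 38.0) 90.0 [0.6544 0.1798 0.014 ]
[237.5 182. ] (37.0, 36.0) 0.0 [0.6595 0.0953 0.014 ]
[289.5 180.5] (35.0, 37.0) 90.0 [0.6639 0.0125 0.014 ]
[341.9123 178.8696] (34.98057556152344, 37.279300689697266) 88.09085083007812 [ 0.6685 -0.0716  0.014 ]
yaw 0.05567182272374342 [[ 0.0052 -0.0845  0.    ]
 [ 0.0043 -0.0828  0.    ]
 [ 0.0046 -0.0841  0.    ]]
dark tops
[225.3974 315.9804] (15.132743835449219, 7.2690043449401855) 82.40535736083984 68.5
[249.8378 313.027 ] (15.124707221984863, 8.219949722290039) 80.53767395019531 78.0
[177.3 307.1] (29.06888198852539, 30.857736587524414) 63.43495178222656 689.0
```

View pics/crop0.png

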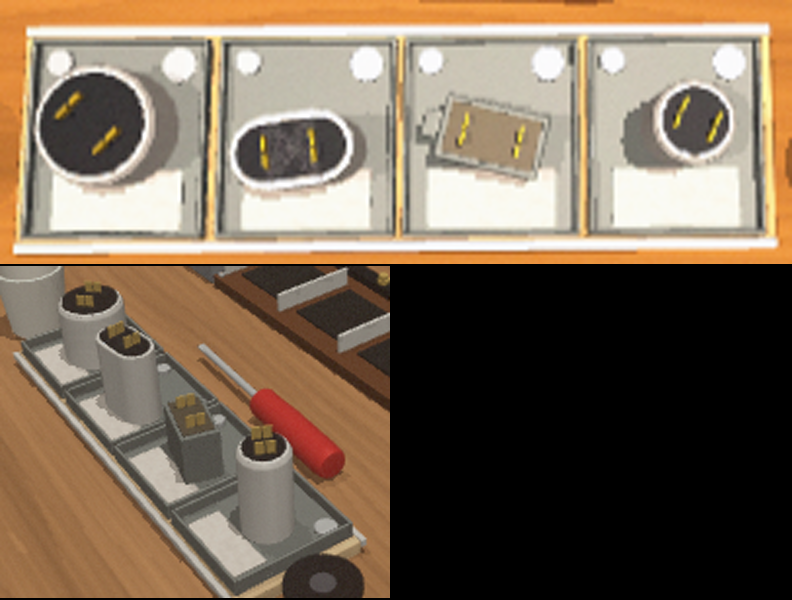

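```bash
cat >> h.py <<'E'
from scipy.spatial.transform import Rotation as Ro
def go(x,y,z,ydir=None):
    "shift in tool axes (units 0.2 m) and roll (units 45deg) to target TCP; ydir = world angle of tool y, mod pi"
    s=bot.observe();R=Ro.from_rotvec(s["tcp_rot"]).as_matrix()
    d=R.T@(np.array([x,y,z])-s["position"])/.2
    a=np.arctan2(R[1,1],R[0,1]);out=0
    if ydir is not None:
        e=(ydir-a+np.pi/2)%np.pi-np.pi/2;out=-e/(np.pi/4)   # tool z down
    print("pos",s["position"],"lin",d,"roll",out,"ydir now",a,"xdir",R[:,0],"q6",s["joints"][5],"gap",s["finger_gap"])
E
python3 - <<'E'
from h import *
C=lambda u,v:(np.array([u,v])/3.3+[150,270]-[.35,.35])
S=lambda u,v:(np.array([u,v-266])/1.953+[160,180]-[.25,.25])
for n,t,s,z in[("wide",(92,125),(92,298),.065),("oval",(293,149),(126,340),.075),("box",(492,137),(192,411),.055),("tall",(696,121),(264,444),.081)]:
    print(n,C(*t),ray("top",C(*t),z)[0],ray("side",S(*s),z)[0])
def yaw(a,b,z):
    p=ray("top",[C(*a),C(*b)],z);d=p[0]-p[1];return np.arctan2(-d[0],d[1])
print("oval yaw",yaw((240,153),(347,144),.075),"box yaw",yaw((447,94),(548,122),.055),yaw((436,152),(534,178),.055))
# board edge: white ends
b=ray("top",[C(14,248),C(776,243),C(28,32),C(769,29)],.012);print(b,b.mean(0))
q=ray("side",[[270,192],[455,245]],.014);print(q)
go(.43,.15,.2,.055)
E
```

```text
wide [177.5288 307.5288] [0.4582 0.1619 0.065 ] [0.4612 0.1601 0.065 ]
oval [238.4379 314.8015] [0.4491 0.0753 0.075 ] [0.4503 0.0741 0.075 ]
box [298.7409 311.1652] [ 0.4558 -0.0072  0.055 ] [ 0.4596 -0.0043  0.055 ]
tall [360.5591 306.3167] [ 0.4628 -0.0925  0.081 ] [ 0.4643 -0.0918  0.081 ]
oval yaw 0.09715163066230788 box yaw -0.2535715934028287 -0.2417052986666008
[[ 0.4049  0.2075  0.012 ]
 [ 0.4112 -0.1373  0.012 ]
 [ 0.5023  0.2091  0.012 ]
 [ 0.5092 -0.1355  0.012 ]] [0.4569 0.036  0.012 ]
[[ 0.5879  0.1932  0.014 ]
 [ 0.7343 -0.1039  0.014 ]]
pos [ 0.243  -0.575   0.2302] lin [ 2.2722 -2.9749  0.1574] roll -1.5609312991591497 ydir now -1.1709525755491892 xdir [0.9211 0.3893 0.0002] q6 -0.06971612079714164 gap 0.08520348715583659
```

```bash
python3 -m creep '{"linear":[[0.15,-0.15,0],[0.3,-0.3,0],[0.45,-0.45,0],[0.6,-0.58,0],[0.7,-0.66,0]],"roll":[-0.15,-0.31,-0.47,-0.63,-0.78],"jaw":[1,1,1,1,1]}' 60
python3 -c "
from h import *
go(.4635,-.092,.2,.055)"
```

```text
t: 0.52
position: [0.3211, -0.3956, 0.2303]
tcp_rot: [-2.74, -1.531, -0.002]
force: [0.3, -0.2, -0.0]
finger_gap: 0.0853
finger_force: 0.0
pos [ 0.3211 -0.3956  0.2303] lin [ 1.6655 -0.1888  0.1563] roll -0.7724426499418822 ydir now -0.5516750385942124 xdir [0.5241 0.8516 0.0025] q6 -0.424155569815026 gap 0.08533776212450615
```

```bash
python3 -m creep '{"linear":[[0.18,-0.02,0.03],[0.36,-0.04,0.06],[0.54,-0.06,0.09],[0.72,-0.08,0.12],[0.85,-0.1,0.15]],"roll":[-0.15,-0.31,-0.47,-0.63,-0.77],"jaw":[1,1,1,1,1]}' 60
python3 -c "
from h import *
go(.4635,-.092,.2,.055)"
```

```text
t: 0.93
position: [0.3943, -0.2421, 0.2007]
tcp_rot: [-2.161, -2.279, -0.001]
force: [0.9, -0.0, 0.0]
finger_gap: 0.0855
finger_force: 0.0
pos [ 0.3943 -0.2421  0.2007] lin [0.7313 0.3852 0.0043] roll -0.0023132487572809827 ydir now 0.05318317867455007 xdir [-0.0532  0.9986  0.0012] q6 -0.6990831920858293 gap 0.08545283756281079
```

```bash
python3 -m creep '{"linear":[[0.18,0.1,0],[0.36,0.2,0],[0.54,0.3,0],[0.68,0.37,0],[0.73,0.385,0]],"roll":[0,0,0,0,0],"jaw":[1,1,1,0.8,0.8]}' 60
python3 -m creep '{"linear":[[0,0,0.1],[0,0,0.25],[0,0,0.4],[0,0,0.55],[0,0,0.6]],"roll":[0,0,0,0,0],"jaw":[0.8,0.8,0.8,0.8,0.8]}' 60
python3 - <<'E'
from h import *
go(.4635,-.092,.04,.055)
a=cams.capture("top")[250:370,250:410,::-1];b=cams.capture("side")[200:360,200:360,::-1]
cv2.imwrite("pics/a1.png",np.hstack([cv2.resize(a,(400,300)),cv2.resize(b,(300,300))]))
E
```

```text
t: 1.35
position: [0.4652, -0.0918, 0.2011]
tcp_rot: [-2.165, -2.276, -0.003]
force: [0.2, -0.6, -0.4]
finger_gap: 0.0686
finger_force: 0.0
t: 1.77
position: [0.4599, -0.0946, 0.0771]
tcp_rot: [-2.164, -2.267, 0.007]
force: [-1.7, 0.6, 0.5]
finger_gap: 0.0683
finger_force: 0.0
pos [ 0.4599 -0.0946  0.0771] lin [0.0119 0.0199 0.1854] roll -0.010956682892544716 ydir now 0.04639464137926713 xdir [-0.0464  0.9989  0.0026] q6 -0.3415593973390619 gap 0.06828475419149514
```

View pics/a1.png

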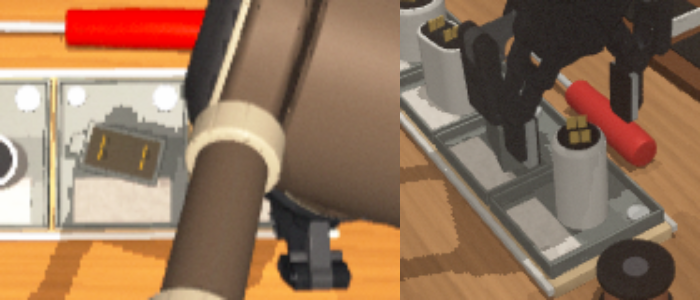

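The side view shows the fingers straddling the tall capacitor. Next I descend, grip and lift.

```bash
python3 -m creep '{"linear":[[0.01,0.01,0.06],[0.01,0.015,0.12],[0.01,0.015,0.17],[0.01,0.015,0.18],[0.01,0.015,0.18]],"roll":[0,0,0,0,0],"jaw":[0.8,0.8,0.8,0.8,0.6]}' 60
python3 -m creep '{"linear":[[0,0,0],[0,0,0],[0,0,0],[0,0,0],[0,0,0]],"roll":[0,0,0,0,0],"jaw":[0.3,0.2,0.2,0.2,0.2]}' 50
python3 -m creep '{"linear":[[0,0,0],[0,0,0],[0,0,-0.02],[0,0,-0.06],[0,0,-0.1]],"roll":[0,0,0,0,0],"jaw":[0.2,0.2,0.2,0.2,0.2]}' 50
python3 -c "
from h import *
go(.6685,-.0716,.08,.055)"
```

```text
t: 2.28
position: [0.4671, -0.0935, 0.0456]
tcp_rot: [2.17, 2.272, -0.0]
force: [-0.3, -0.9, -0.6]
finger_gap: 0.0579
finger_force: 0.0
t: 2.7
position: [0.4679, -0.0937, 0.0464]
tcp_rot: [2.168, 2.271, 0.001]
force: [-0.9, -0.3, 7.1]
finger_gap: 0.0344
finger_force: 50.3
t: 3.12
position: [0.4663, -0.0931, 0.0654]
tcp_rot: [-2.168, -2.271, 0.001]
force: [-0.0, -0.1, -0.1]
finger_gap: 0.0344
finger_force: 49.9
pos [ 0.4663 -0.0931  0.0654] lin [ 0.0604  1.0146 -0.0742] roll -0.01096056399635751 ydir now 0.04639159316746061 xdir [-0.0464  0.9989  0.0005] q6 -0.3350893925815393 gap 0.03444717049986973
```

```bash
python3 -m creep '{"linear":[[0,0.02,-0.08],[0.01,0.1,-0.16],[0.02,0.22,-0.18],[0.03,0.36,-0.18],[0.04,0.5,-0.18]],"roll":[0,0,0,0,0],"jaw":[0.2,0.2,0.2,0.2,0.2]}' 50
python3 -m creep '{"linear":[[0,0.15,0],[0.01,0.3,0],[0.02,0.42,0],[0.02,0.5,0],[0.02,0.51,0]],"roll":[0,0,0,0,0],"jaw":[0.2,0.2,0.2,0.2,0.2]}' 50
python3 -m creep '{"linear":[[0,0,0],[0,0,0.05],[0,0,0.1],[0,0,0.14],[0,0,0.14]],"roll":[0,0,0,0,0],"jaw":[0.2,0.2,0.2,0.2,0.2]}' 50
python3 - <<'E'
from h import *
go(.6685,-.0730,.0455,.055)
a=cams.capture("top")[130:250,260:420,::-1];b=cams.capture("side")[160:320,340:500,::-1]
cv2.imwrite("pics/a2.png",np.hstack([cv2.resize(a,(400,300)),cv2.resize(b,(300,300))]))
E
```

```text
t: 3.53
position: [0.5679, -0.0806, 0.1028]
tcp_rot: [2.168, 2.271, 0.002]
force: [0.7, -0.9, -0.4]
finger_gap: 0.0345
finger_force: 50.0
t: 3.95
position: [0.6717, -0.0717, 0.1023]
tcp_rot: [2.166, 2.271, 0.004]
force: [1.2, 0.1, -2.0]
finger_gap: 0.0347
finger_force: 50.1
t: 4.37
position: [0.6646, -0.0717, 0.0697]
tcp_rot: [-2.166, -2.268, 0.006]
force: [-0.7, 0.9, -2.7]
finger_gap: 0.0348
finger_force: 50.1
pos [ 0.6646 -0.0717  0.0697] lin [-0.0078  0.02    0.121 ] roll -0.01144932961178294 ydir now 0.046007717550773736 xdir [-0.046   0.9989  0.0014] q6 -0.21847673150434227 gap 0.03479392270633825
```

View pics/a2.png

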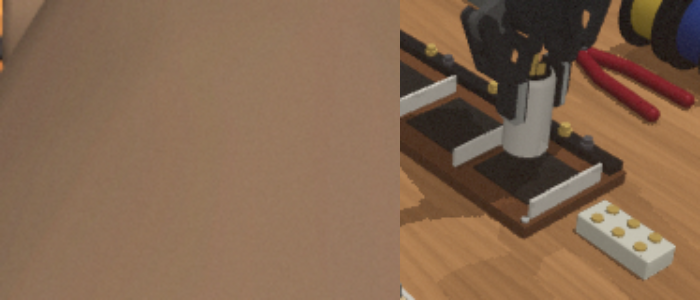

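The side view shows the tall cap held upright over the right-most pad, with the fingers clear. Lower it.

```bash
python3 -m creep '{"linear":[[0,0.01,0.03],[0,0.01,0.06],[0,0.01,0.085],[0,0.01,0.1],[0,0.01,0.1]],"roll":[0,0,0,0,0],"jaw":[0.2,0.2,0.2,0.2,0.2]}' 50
python3 -m creep '{"linear":[[0,0,0],[0,0,0],[0,0,0],[0,0,0],[0,0,0]],"roll":[0,0,0,0,0],"jaw":[0.2,0.2,0.2,0.2,0.2]}' 50
python3 -c "
from h import *
go(.6685,-.0730,.0455,.055);print(bot.observe()['force'])"
```

```text
t: 4.88
position: [0.6692, -0.0717, 0.0519]
tcp_rot: [-2.168, -2.271, 0.002]
force: [0.0, 0.4, -2.1]
finger_gap: 0.0346
finger_force: 50.1
t: 5.3
position: [0.6704, -0.0719, 0.0536]
tcp_rot: [2.169, 2.272, 0.001]
force: [0.1, 0.3, -1.7]
finger_gap: 0.0344
finger_force: 50.1
pos [ 0.6704 -0.0719  0.0536] lin [-0.0049 -0.01    0.0405] roll -0.011057473224255232 ydir now 0.046315480837853445 xdir [-0.0463  0.9989 -0.0001] q6 -0.21775965058826385 gap 0.03439696700134561
[ 0.0627  0.2761 -1.6739]
```

```bash
python3 -m creep '{"linear":[[0,-0.01,0.015],[0,-0.01,0.03],[0,-0.01,0.035],[0,-0.01,0.035],[0,-0.01,0.035]],"roll":[0,0,0,0,0],"jaw":[0.2,0.2,0.2,0.2,0.2]}' 50
python3 -m creep '{"linear":[[0,0,0.003],[0,0,0.005],[0,0,0.005],[0,0,0.005],[0,0,0.005]],"roll":[0,0,0,0,0],"jaw":[0.2,0.2,0.2,0.2,0.2]}' 50
```

```text
t: 5.72
position: [0.6681, -0.072, 0.046]
tcp_rot: [-2.169, -2.272, 0.0]
force: [-0.0, 0.2, -0.9]
finger_gap: 0.0347
finger_force: 50.2
t: 6.13
position: [0.6684, -0.072, 0.0455]
tcp_rot: [2.169, 2.272, 0.0]
force: [-0.8, -0.3, 0.9]
finger_gap: 0.0347
finger_force: 50.2
```

```bash
python3 -m creep '{"linear":[[0,0,0.003],[0,0,0.003],[0,0,0.003],[0,0,0.003],[0,0,0.003]],"roll":[0,0,0,0,0],"jaw":[0.2,0.2,0.4,0.5,0.65]}' 50
python3 -m creep '{"linear":[[0,0,0],[0,0,-0.05],[0,0,-0.15],[0,0,-0.3],[0,0,-0.45]],"roll":[0,0,0,0,0],"jaw":[0.65,0.65,0.7,0.7,0.7]}' 50
python3 - <<'E'
from h import *
go(.457,-.006,.14,-.247)
b=cams.capture("side")[160:320,340:500,::-1]
cv2.imwrite("pics/a3.png",cv2.resize(b,(300,300)))
E
```

```text
t: 6.55
position: [0.6684, -0.072, 0.0444]
tcp_rot: [2.169, 2.272, 0.001]
force: [-0.7, -1.1, -0.1]
finger_gap: 0.0534
finger_force: 0.0
t: 6.97
position: [0.6672, -0.0718, 0.1347]
tcp_rot: [-2.168, -2.271, 0.002]
force: [0.1, -0.6, 0.9]
finger_gap: 0.0599
finger_force: 0.0
pos [ 0.6672 -0.0718  0.1347] lin [ 0.3773 -1.0346 -0.0236] roll 0.37344325984927446 ydir now 0.0463016504187761 xdir [-0.0463  0.9989  0.0006] q6 -0.2183989675273504 gap 0.05991515278572216
```

View pics/a3.png

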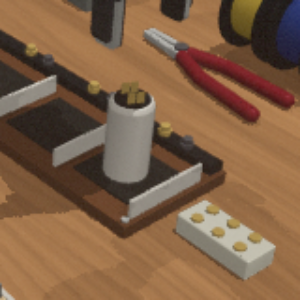

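The tall cap stands on the middle of its pad. The box comes next.

```bash
python3 -m creep '{"linear":[[0.05,-0.15,-0.05],[0.14,-0.34,-0.07],[0.22,-0.53,-0.07],[0.3,-0.72,-0.07],[0.36,-0.9,-0.07]],"roll":[0.1,0.2,0.3,0.36,0.37],"jaw":[0.7,0.7,0.7,0.7,0.7]}' 50
python3 -c "
from h import *
go(.457,-.006,.08,-.247)"
```

```text
t: 7.43
position: [0.4831, -0.0075, 0.149]
tcp_rot: [2.477, 1.932, 0.001]
force: [0.4, 0.5, -0.3]
finger_gap: 0.0599
finger_force: 0.0
pos [ 0.4831 -0.0075  0.149 ] lin [-0.0245 -0.1288  0.3449] roll 0.0013656731994190912 ydir now -0.24592740277737501 xdir [0.2435 0.9699 0.0004] q6 0.139674699065904 gap 0.059895829595719374
```

```bash
python3 -m creep '{"linear":[[-0.02,-0.1,0],[-0.02,-0.13,0.05],[-0.02,-0.13,0.17],[-0.02,-0.13,0.29],[-0.02,-0.13,0.32]],"roll":[0,0,0,0,0],"jaw":[0.7,0.7,0.7,0.7,0.7]}' 50
python3 -m creep '{"linear":[[0,0,0],[0,0,0],[0,0,0],[0,0,0],[0,0,0]],"roll":[0,0,0,0,0],"jaw":[0.7,0.7,0.7,0.7,0.7]}' 50
python3 - <<'E'
from h import *
go(.457,-.006,.03,-.247)
b=cams.capture("side")[200:320,200:320,::-1]
cv2.imwrite("pics/a4.png",cv2.resize(b,(400,400)))
E
```

```text
t: 7.85
position: [0.4573, -0.0059, 0.0821]
tcp_rot: [-2.474, -1.933, 0.004]
force: [-0.9, 0.1, -0.5]
finger_gap: 0.0597
finger_force: 0.0
t: 8.27
position: [0.4601, -0.0062, 0.0857]
tcp_rot: [2.474, 1.933, 0.003]
force: [0.3, -0.3, -0.6]
finger_gap: 0.0597
finger_force: 0.0
pos [ 0.4601 -0.0062  0.0857] lin [-0.0031 -0.016   0.2787] roll 0.0034991960550432577 ydir now -0.24425173784500134 xdir [0.2418 0.9703 0.0003] q6 0.13621579431168798 gap 0.05970484019678983
```

View pics/a4.png

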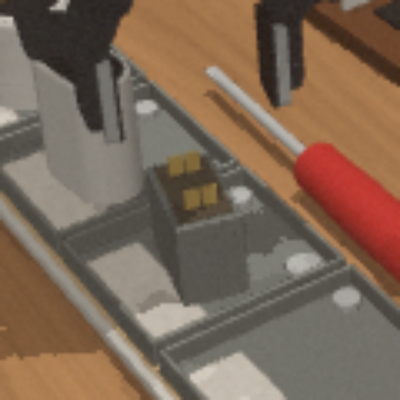

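The fingers stand at about (110,140) and (285,100) in the crop, straddling the box's thin sides. Descend and grip.

```bash
python3 -m creep '{"linear":[[0,-0.01,0.1],[0,-0.01,0.2],[0,-0.01,0.26],[0,-0.01,0.278],[0,-0.01,0.278]],"roll":[0,0,0,0,0],"jaw":[0.7,0.7,0.7,0.7,0.7]}' 40
python3 -m creep '{"linear":[[0,0,0],[0,0,0],[0,0,0],[0,0,0],[0,0,0]],"roll":[0,0,0,0,0],"jaw":[0.5,0.3,0.2,0.1,0.1]}' 40
python3 -m creep '{"linear":[[0,0,0],[0,0,0],[0,0,0],[0,0,0],[0,0,0]],"roll":[0,0,0,0,0],"jaw":[0.1,0.1,0.1,0.1,0.1]}' 40
python3 -m creep '{"linear":[[0,0,0],[0,0,-0.03],[0,0,-0.1],[0,0,-0.2],[0,0,-0.25]],"roll":[0,0,0,0,0],"jaw":[0.1,0.1,0.1,0.1,0.1]}' 40
python3 - <<'E'
from h import *
go(.6639,.0125,.10,.055)
b=cams.capture("side")[170:310,180:320,::-1]
cv2.imwrite("pics/a5.png",cv2.resize(b,(400,400)))
E
```

```text
t: 8.73
position: [0.4562, -0.0054, 0.0285]
tcp_rot: [-2.475, -1.934, 0.002]
force: [0.0, -0.9, 0.1]
finger_gap: 0.0599
finger_force: 0.0
t: 9.15
position: [0.4583, -0.0056, 0.0303]
tcp_rot: [2.474, 1.933, 0.003]
force: [-0.5, -0.6, 5.2]
finger_gap: 0.0273
finger_force: 41.1
t: 9.57
position: [0.4583, -0.0056, 0.0303]
tcp_rot: [2.474, 1.933, 0.003]
force: [-0.2, -0.0, 6.4]
finger_gap: 0.027
finger_force: 41.1
t: 9.98
position: [0.4574, -0.0055, 0.0805]
tcp_rot: [2.475, 1.934, 0.001]
force: [1.2, 1.1, -1.5]
finger_gap: 0.0271
finger_force: 40.2
pos [ 0.4574 -0.0055  0.0805] lin [ 0.337   0.9804 -0.0962] roll -0.380844599356898 ydir now -0.24411464887474466 xdir [0.2417 0.9704 0.0002] q6 0.1368204259753504 gap 0.027059647353977583
```

View pics/a5.png

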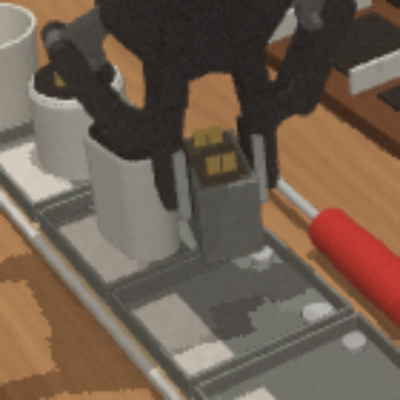

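The box is gripped squarely. Carry it to the third bay.

```bash
python3 -m creep '{"linear":[[0.03,0.08,-0.05],[0.1,0.22,-0.08],[0.16,0.38,-0.08],[0.22,0.55,-0.08],[0.27,0.72,-0.08]],"roll":[-0.06,-0.14,-0.22,-0.3,-0.38],"jaw":[0.1,0.1,0.1,0.1,0.1]}' 40
python3 -c "
from h import *
go(.6639,.0125,.05,.055)"
```

```text
t: 10.45
position: [0.6107, 0.0126, 0.0946]
tcp_rot: [-2.156, -2.284, 0.0]
force: [0.5, 0.5, -0.6]
finger_gap: 0.0274
finger_force: 40.2
pos [0.6107 0.0126 0.0946] lin [-0.0158  0.2659  0.2226] roll 0.0033237681587189993 ydir now 0.057610481407416855 xdir [-0.0576  0.9983  0.0002] q6 -0.1084456090528073 gap 0.027429272391068665
```

```bash
python3 -m creep '{"linear":[[-0.01,0.1,0],[-0.01,0.2,0],[-0.01,0.25,0.04],[-0.01,0.26,0.12],[-0.01,0.26,0.2]],"roll":[0,0,0,0,0],"jaw":[0.1,0.1,0.1,0.1,0.1]}' 40
python3 -m creep '{"linear":[[0,0,0],[0,0,0],[0,0,0],[0,0,0],[0,0,0]],"roll":[0,0,0,0,0],"jaw":[0.1,0.1,0.1,0.1,0.1]}' 40
python3 -c "
from h import *
go(.6639,.0125,.0293,.055)"
```

```text
t: 10.87
position: [0.6623, 0.0129, 0.0539]
tcp_rot: [2.16, 2.281, 0.001]
force: [0.3, -0.3, -1.3]
finger_gap: 0.0273
finger_force: 40.2
t: 11.28
position: [0.6624, 0.0129, 0.0563]
tcp_rot: [2.159, 2.28, 0.002]
force: [-0.4, -0.9, 0.3]
finger_gap: 0.0274
finger_force: 40.2
pos [0.6624 0.0129 0.0563] lin [-0.0023  0.0072  0.135 ] roll -0.0009688602712862916 ydir now 0.054239058922342945 xdir [-0.0542  0.9985 -0.0001] q6 -0.1005413390166168 gap 0.02739084261171954
```

```bash
python3 -m creep '{"linear":[[0,0.01,0.04],[0,0.01,0.08],[0,0.01,0.11],[0,0.01,0.125],[0,0.01,0.125]],"roll":[0,0,0,0,0],"jaw":[0.1,0.1,0.1,0.1,0.1]}' 40
python3 -m creep '{"linear":[[0,0,0.003],[0,0,0.006],[0,0,0.01],[0,0,0.01],[0,0,0.01]],"roll":[0,0,0,0,0],"jaw":[0.1,0.1,0.1,0.1,0.1]}' 40
```

```text
t: 11.7
position: [0.6633, 0.013, 0.0295]
tcp_rot: [-2.16, -2.28, 0.001]
force: [0.4, -0.2, -0.6]
finger_gap: 0.0269
finger_force: 40.2
t: 12.12
position: [0.6635, 0.013, 0.0293]
tcp_rot: [-2.16, -2.28, 0.001]
force: [-3.4, 0.2, 7.9]
finger_gap: 0.0272
finger_force: 41.2
```

```bash
python3 -m creep '{"linear":[[0,0,0],[0,0,0],[0,0,0],[0,0,0],[0,0,-0.01]],"roll":[0,0,0,0,0],"jaw":[0.3,0.45,0.6,0.6,0.6]}' 40
python3 -m creep '{"linear":[[0,0,-0.05],[0,0,-0.15],[0,0,-0.3],[0,-0.02,-0.48],[0,-0.08,-0.6]],"roll":[0,0,0,0,0],"jaw":[0.6,0.6,0.7,0.7,0.7]}' 50
python3 - <<'E'
from h import *
go(.4497,.0747,.15,.097)
b=cams.capture("side")[160:320,300:460,::-1]
cv2.imwrite("pics/a6.png",cv2.resize(b,(300,300)))
E
```

```text
t: 12.53
position: [0.6632, 0.013, 0.0293]
tcp_rot: [-2.16, -2.28, 0.001]
force: [-0.9, 0.1, -0.6]
finger_gap: 0.0513
finger_force: 0.0
t: 12.95
position: [0.6507, 0.0121, 0.1543]
tcp_rot: [2.157, 2.277, 0.007]
force: [1.3, -0.2, -0.3]
finger_gap: 0.0598
finger_force: 0.0
pos [0.6507 0.0121 0.1543] lin [ 0.3672 -0.9864  0.0149] roll -0.05436493333642172 ydir now 0.054301881204349735 xdir [-0.0543  0.9985 -0.0005] q6 -0.1027538325052516 gap 0.059755056702646844
```

View pics/a6.png

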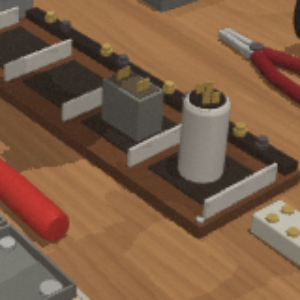

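The box stands centred on the third pad, next to the tall cap. Oval next.

```bash
python3 -m creep '{"linear":[[0.05,-0.13,0],[0.13,-0.32,0],[0.22,-0.51,0],[0.3,-0.7,0],[0.36,-0.88,0]],"roll":[0,0,-0.02,-0.04,-0.05],"jaw":[0.7,0.7,0.7,0.7,0.7]}' 50
python3 -m creep '{"linear":[[0,-0.05,0],[0,-0.1,0],[0,-0.1,0.1],[0,-0.1,0.2],[0,-0.1,0.25]],"roll":[0,0,0,0,0],"jaw":[0.7,0.7,0.7,0.7,0.7]}' 50
python3 -m creep '{"linear":[[0,0,0],[0,0,0],[0,0,0],[0,0,0],[0,0,0]],"roll":[0,0,0,0,0],"jaw":[0.7,0.7,0.7,0.7,0.7]}' 50
python3 - <<'E'
from h import *
go(.4497,.0747,.04,.097)
b=cams.capture("side")[170:290,170:290,::-1]
cv2.imwrite("pics/a7.png",cv2.resize(b,(400,400)))
E
```

```text
t: 13.42
position: [0.4659, 0.0752, 0.1502]
tcp_rot: [-2.114, -2.323, -0.0]
force: [-0.6, -0.2, -0.1]
finger_gap: 0.0596
finger_force: 0.0
t: 13.83
position: [0.4487, 0.0722, 0.0993]
tcp_rot: [2.115, 2.322, 0.0]
force: [-0.3, 0.6, -0.9]
finger_gap: 0.0595
finger_force: 0.0
t: 14.25
position: [0.4494, 0.0726, 0.101]
tcp_rot: [2.114, 2.322, 0.002]
force: [0.9, -0.6, 0.1]
finger_gap: 0.0599
finger_force: 0.0
pos [0.4494 0.0726 0.101 ] lin [0.0102 0.002  0.3051] roll -0.004610570025784295 ydir now 0.09337886676953368 xdir [-0.0932  0.9956 -0.0001] q6 -0.02882074383666119 gap 0.05992595645800663
```

View pics/a7.png

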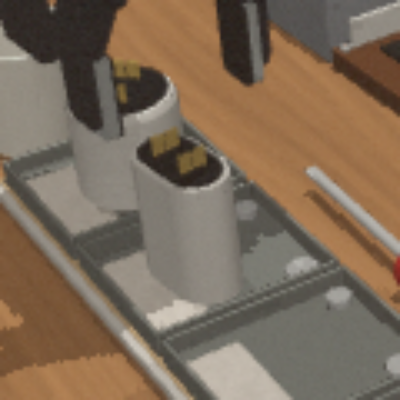

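The fingers straddle the oval at (110,130) and (245,80). Descend, grip and lift.

```bash
python3 -m creep '{"linear":[[0.01,0,0.1],[0.01,0,0.2],[0.01,0,0.28],[0.01,0,0.305],[0.01,0,0.305]],"roll":[0,0,0,0,0],"jaw":[0.7,0.7,0.7,0.7,0.7]}' 50
python3 -m creep '{"linear":[[0,0,0],[0,0,0],[0,0,0],[0,0,0],[0,0,0]],"roll":[0,0,0,0,0],"jaw":[0.5,0.3,0.2,0.1,0.1]}' 50
python3 -m creep '{"linear":[[0,0,0],[0,0,0],[0,0,0],[0,0,0],[0,0,0]],"roll":[0,0,0,0,0],"jaw":[0.1,0.1,0.1,0.1,0.1]}' 50
python3 -m creep '{"linear":[[0,0,0],[0,0,-0.03],[0,0,-0.1],[0,0,-0.2],[0,0,-0.28]],"roll":[0,0,0,0,0],"jaw":[0.1,0.1,0.1,0.1,0.1]}' 50
python3 -c "
from h import *
go(.6595,.0953,.10,.055)"
```

```text
t: 14.72
position: [0.4468, 0.0746, 0.0381]
tcp_rot: [-2.114, -2.321, 0.003]
force: [-0.5, -0.8, -0.1]
finger_gap: 0.0601
finger_force: 0.0
t: 15.13
position: [0.4495, 0.0747, 0.0403]
tcp_rot: [2.114, 2.321, 0.003]
force: [0.3, 0.2, 6.0]
finger_gap: 0.0297
finger_force: 49.3
t: 15.55
position: [0.4495, 0.0747, 0.0403]
tcp_rot: [2.114, 2.321, 0.003]
force: [0.0, -0.5, 6.3]
finger_gap: 0.0294
finger_force: 49.4
t: 15.97
position: [0.4473, 0.0746, 0.0957]
tcp_rot: [-2.115, -2.322, 0.001]
force: [0.7, 0.1, -0.9]
finger_gap: 0.0301
finger_force: 48.8
pos [0.4473 0.0746 0.0957] lin [ 0.0041  1.066  -0.023 ] roll 0.048962603655539894 ydir now 0.09345513898621813 xdir [-0.0933  0.9956  0.0001] q6 -0.024352990818828836 gap 0.030095877398230105
```

```bash
python3 -m creep '{"linear":[[0,0.08,-0.03],[0,0.22,-0.04],[0,0.4,-0.04],[0,0.58,-0.04],[0,0.76,-0.04]],"roll":[0.02,0.04,0.05,0.05,0.05],"jaw":[0.1,0.1,0.1,0.1,0.1]}' 50
python3 -c "
from h import *
go(.6595,.0953,.065,.055)"
```

```text
t: 16.38
position: [0.6002, 0.0889, 0.1031]
tcp_rot: [-2.16, -2.28, 0.001]
force: [0.9, -0.3, -1.7]
finger_gap: 0.0298
finger_force: 48.8
pos [0.6002 0.0889 0.1031] lin [0.0157 0.2982 0.1905] roll -0.0009935736100936947 ydir now 0.05421964911143235 xdir [-0.0542  0.9985  0.    ] q6 0.021110842194106312 gap 0.02980971294990261
```

```bash
python3 -m creep '{"linear":[[0.01,0.12,0],[0.01,0.24,0],[0.01,0.29,0.04],[0.01,0.29,0.11],[0.01,0.29,0.18]],"roll":[0,0,0,0,0],"jaw":[0.1,0.1,0.1,0.1,0.1]}' 50
python3 -m creep '{"linear":[[0,0,0],[0,0,0],[0,0,0],[0,0,0],[0,0,0]],"roll":[0,0,0,0,0],"jaw":[0.1,0.1,0.1,0.1,0.1]}' 50
python3 -c "
from h import *
go(.6595,.0953,.0393,.055)"
```

```text
t: 16.8
position: [0.6568, 0.0939, 0.0661]
tcp_rot: [-2.16, -2.28, 0.001]
force: [-0.7, -0.2, -2.2]
finger_gap: 0.0298
finger_force: 48.9
t: 17.22
position: [0.6575, 0.094, 0.0681]
tcp_rot: [2.16, 2.28, 0.002]
force: [0.5, -0.0, -1.0]
finger_gap: 0.0296
finger_force: 48.9
pos [0.6575 0.094  0.0681] lin [0.0058 0.0103 0.1439] roll -0.0008922099917476205 ydir now 0.054299259911116636 xdir [-0.0543  0.9985  0.    ] q6 0.022188559402550864 gap 0.029579872443614996
```

```bash
python3 -m creep '{"linear":[[0.005,0.01,0.04],[0.005,0.01,0.08],[0.005,0.01,0.115],[0.005,0.01,0.133],[0.005,0.01,0.133]],"roll":[0,0,0,0,0],"jaw":[0.1,0.1,0.1,0.1,0.1]}' 50
python3 -m creep '{"linear":[[0,0,0.003],[0,0,0.006],[0,0,0.01],[0,0,0.01],[0,0,0.01]],"roll":[0,0,0,0,0],"jaw":[0.1,0.1,0.1,0.1,0.1]}' 50
```

```text
t: 17.63
position: [0.6585, 0.0951, 0.0396]
tcp_rot: [-2.159, -2.28, 0.002]
force: [-0.4, -0.3, -0.2]
finger_gap: 0.0297
finger_force: 48.8
t: 18.05
position: [0.6589, 0.095, 0.0393]
tcp_rot: [-2.16, -2.28, 0.001]
force: [-2.6, 0.1, 4.8]
finger_gap: 0.0295
finger_force: 49.8
```

```bash
python3 -m creep '{"linear":[[0,0,0],[0,0,0],[0,0,0],[0,0,0],[0,0,-0.01]],"roll":[0,0,0,0,0],"jaw":[0.3,0.45,0.6,0.6,0.6]}' 50
python3 -m creep '{"linear":[[0,0,-0.05],[0,0,-0.15],[0,0,-0.3],[0,-0.02,-0.48],[0,-0.08,-0.55]],"roll":[0,0,0,0,0],"jaw":[0.6,0.6,0.7,0.8,0.9]}' 50
python3 - <<'E'
from h import *
go(.4595,.161,.15,.055)
b=cams.capture("side")[140:300,260:460,::-1]
cv2.imwrite("pics/a8.png",cv2.resize(b,(400,320)))
E
```

```text
t: 18.47
position: [0.6586, 0.095, 0.0397]
tcp_rot: [-2.16, -2.28, 0.001]
force: [0.2, 0.0, -0.8]
finger_gap: 0.0514
finger_force: 0.0
t: 18.88
position: [0.6479, 0.0945, 0.157]
tcp_rot: [2.155, 2.275, 0.013]
force: [1.1, 0.3, 1.7]
finger_gap: 0.0765
finger_force: 0.0
pos [0.6479 0.0945 0.157 ] lin [ 0.383  -0.9228  0.025 ] roll -0.0011759836029286107 ydir now 0.054076384638074355 xdir [-0.0541  0.9985  0.0003] q6 0.02424804716986156 gap 0.07653193876161687
```

View pics/a8.png

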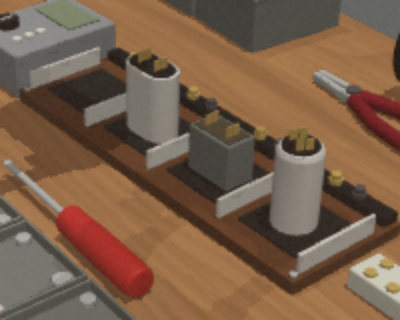

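Oval, box and tall all stand upright on their pads. Now the wide one.

```bash
python3 -m creep '{"linear":[[0.05,-0.13,0],[0.13,-0.32,0],[0.22,-0.5,0],[0.31,-0.68,0],[0.38,-0.84,0]],"roll":[0,0,0,0,0],"jaw":[0.9,0.9,0.9,0.9,0.9]}' 50
python3 -m creep '{"linear":[[0,-0.05,0],[0,-0.09,0],[0,-0.09,0.1],[0,-0.09,0.2],[0,-0.09,0.25]],"roll":[0,0,0,0,0],"jaw":[0.9,0.9,0.9,0.9,0.9]}' 50
python3 -m creep '{"linear":[[0,0,0],[0,0,0],[0,0,0],[0,0,0],[0,0,0]],"roll":[0,0,0,0,0],"jaw":[0.9,0.9,0.9,0.9,0.9]}' 50
python3 - <<'E'
from h import *
go(.4595,.161,.036,.055)
b=cams.capture("side")[140:260,150:270,::-1]
cv2.imwrite("pics/a9.png",cv2.resize(b,(400,400)))
E
```

```text
t: 19.35
position: [0.4688, 0.1616, 0.1504]
tcp_rot: [-2.16, -2.28, 0.001]
force: [-0.0, 1.0, 0.4]
finger_gap: 0.0768
finger_force: 0.0
t: 19.77
position: [0.4536, 0.1594, 0.0994]
tcp_rot: [2.161, 2.28, -0.001]
force: [-0.2, 0.1, -0.5]
finger_gap: 0.077
finger_force: 0.0
t: 20.18
position: [0.4544, 0.1601, 0.1015]
tcp_rot: [2.16, 2.28, 0.003]
force: [-0.1, -0.0, -0.5]
finger_gap: 0.0766
finger_force: 0.0
pos [0.4544 0.1601 0.1015] lin [0.0027 0.0249 0.3273] roll -0.001280699272610986 ydir now 0.053994141143426995 xdir [-0.054   0.9985  0.0004] q6 0.19444875660193395 gap 0.07662625520847076
```

View pics/a9.png

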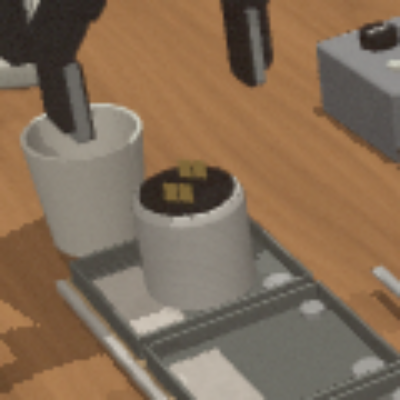

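The fingers (80,130) and (255,75) straddle the wide can; the pot is farther left and clear. Descend and grip.

```bash
python3 -m creep '{"linear":[[0,0.025,0.1],[0,0.025,0.2],[0,0.025,0.29],[0,0.025,0.327],[0,0.025,0.327]],"roll":[0,0,0,0,0],"jaw":[0.9,0.9,0.9,0.9,0.9]}' 60
python3 -m creep '{"linear":[[0,0,0],[0,0,0],[0,0,0],[0,0,0],[0,0,0]],"roll":[0,0,0,0,0],"jaw":[0.7,0.6,0.5,0.4,0.4]}' 60
python3 -m creep '{"linear":[[0,0,0],[0,0,0],[0,0,0],[0,0,0],[0,0,0]],"roll":[0,0,0,0,0],"jaw":[0.4,0.4,0.4,0.4,0.4]}' 60
python3 -m creep '{"linear":[[0,0,0],[0,0,-0.03],[0,0,-0.1],[0,0,-0.2],[0,0,-0.28]],"roll":[0,0,0,0,0],"jaw":[0.4,0.4,0.4,0.4,0.4]}' 60
python3 - <<'E'
from h import *
go(.6544,.1798,.10,.055)
b=cams.capture("side")[120:280,150:310,::-1]
cv2.imwrite("pics/a10.png",cv2.resize(b,(400,400)))
E
```

```text
t: 20.65
position: [0.4566, 0.1599, 0.0336]
tcp_rot: [-2.159, -2.279, 0.005]
force: [0.4, 0.3, 0.3]
finger_gap: 0.0767
finger_force: 0.0
t: 21.07
position: [0.4598, 0.1607, 0.0367]
tcp_rot: [2.159, 2.28, 0.004]
force: [-0.3, -0.8, 6.2]
finger_gap: 0.05
finger_force: 63.0
t: 21.48
position: [0.4599, 0.1607, 0.0368]
tcp_rot: [2.159, 2.28, 0.004]
force: [-0.5, 0.1, 6.7]
finger_gap: 0.0499
finger_force: 63.0
t: 21.9
position: [0.4577, 0.1601, 0.0917]
tcp_rot: [-2.16, -2.281, 0.001]
force: [0.2, -0.1, -1.2]
finger_gap: 0.05
finger_force: 62.8
pos [0.4577 0.1601 0.0917] lin [ 0.045   0.9874 -0.0421] roll -0.0009843502769735586 ydir now 0.054226893100325246 xdir [-0.0542  0.9985 -0.0002] q6 0.1924940954180052 gap 0.05004577492687263
```

View pics/a10.png

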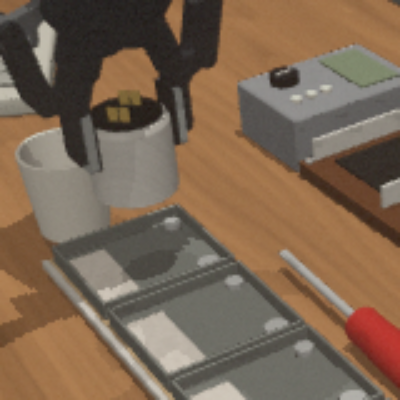

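The wide can is held upright. Carry it to the left-most bay.

```bash
python3 -m creep '{"linear":[[0,0.08,-0.04],[0.01,0.22,-0.06],[0.02,0.38,-0.06],[0.03,0.55,-0.06],[0.04,0.7,-0.06]],"roll":[0,0,0,0,0],"jaw":[0.4,0.4,0.4,0.4,0.4]}' 60
python3 -m creep '{"linear":[[0.005,0.12,0],[0.005,0.23,0],[0.005,0.28,0.04],[0.005,0.28,0.11],[0.005,0.28,0.18]],"roll":[0,0,0,0,0],"jaw":[0.4,0.4,0.4,0.4,0.4]}' 60
python3 -m creep '{"linear":[[0,0,0],[0,0,0],[0,0,0],[0,0,0],[0,0,0]],"roll":[0,0,0,0,0],"jaw":[0.4,0.4,0.4,0.4,0.4]}' 60
python3 -c "
from h import *
go(.6544,.1798,.0358,.055)"
```

```text
t: 22.37
position: [0.5991, 0.1759, 0.1028]
tcp_rot: [2.16, 2.281, 0.001]
force: [0.4, 0.3, -0.6]
finger_gap: 0.0499
finger_force: 62.8
t: 22.78
position: [0.6531, 0.1797, 0.0656]
tcp_rot: [-2.16, -2.28, 0.001]
force: [-0.4, 0.1, -1.6]
finger_gap: 0.0498
finger_force: 62.8
t: 23.2
position: [0.6539, 0.1801, 0.0681]
tcp_rot: [2.159, 2.28, 0.002]
force: [-0.5, -0.2, -0.4]
finger_gap: 0.0498
finger_force: 62.8
pos [0.6539 0.1801 0.0681] lin [-0.0017  0.0023  0.1617] roll -0.000674529185034212 ydir now 0.0544702260169162 xdir [-0.0544  0.9985  0.0003] q6 0.15012292148101458 gap 0.049832332313005955
```

```bash
python3 -m creep '{"linear":[[0,0,0.05],[0,0,0.1],[0,0,0.135],[0,0,0.15],[0,0,0.15]],"roll":[0,0,0,0,0],"jaw":[0.4,0.4,0.4,0.4,0.4]}' 60
python3 -m creep '{"linear":[[0,0,0.003],[0,0,0.006],[0,0,0.01],[0,0,0.01],[0,0,0.01]],"roll":[0,0,0,0,0],"jaw":[0.4,0.4,0.4,0.4,0.4]}' 60
```

```text
t: 23.62
position: [0.6527, 0.1797, 0.0361]
tcp_rot: [-2.16, -2.28, 0.003]
force: [-0.3, 0.0, -1.3]
finger_gap: 0.0501
finger_force: 62.8
t: 24.03
position: [0.6533, 0.1798, 0.0358]
tcp_rot: [-2.16, -2.281, 0.001]
force: [-4.2, 0.3, 5.0]
finger_gap: 0.0498
finger_force: 63.4
```

```bash
python3 -m creep '{"linear":[[0,0,0],[0,0,0],[0,0,0],[0,0,0],[0,0,-0.01]],"roll":[0,0,0,0,0],"jaw":[0.5,0.6,0.75,0.75,0.75]}' 60
python3 -m creep '{"linear":[[0,0,-0.05],[0,0,-0.15],[0,0,-0.3],[0,0,-0.48],[0,0,-0.6]],"roll":[0,0,0,0,0],"jaw":[0.75,0.75,0.75,0.75,0.75]}' 60
python3 -m creep '{"linear":[[0,-0.15,0],[0,-0.35,0],[0,-0.55,0],[0,-0.75,0],[0,-0.9,0]],"roll":[0,0,0,0,0],"jaw":[0.75,0.75,0.75,0.75,0.75]}' 60
python3 -m creep '{"linear":[[0,-0.1,0],[0,-0.2,0],[0,-0.3,0],[0,-0.3,0],[0,-0.3,0]],"roll":[0,0,0,0,0],"jaw":[0.75,0.75,0.75,0.75,0.75]}' 60
python3 - <<'E'
from h import *
a=cams.capture("top")[120:240,80:440,::-1];b=cams.capture("side")[140:300,230:470,::-1]
cv2.imwrite("pics/a11.png",np.vstack([cv2.resize(a,(780,260)),cv2.copyMakeBorder(cv2.resize(b,(480,320)),0,0,0,300,0)]))
E
```

```text
t: 24.45
position: [0.6534, 0.1798, 0.0364]
tcp_rot: [-2.16, -2.281, 0.0]
force: [0.6, 0.7, 0.1]
finger_gap: 0.0637
finger_force: 0.0
t: 24.87
position: [0.655, 0.1802, 0.1611]
tcp_rot: [2.159, 2.279, 0.006]
force: [0.3, 1.1, 0.1]
finger_gap: 0.0641
finger_force: 0.0
t: 25.28
position: [0.4706, 0.1698, 0.1573]
tcp_rot: [-2.16, -2.28, 0.002]
force: [0.5, -0.6, 0.3]
finger_gap: 0.0639
finger_force: 0.0
t: 25.7
position: [0.4139, 0.1671, 0.1579]
tcp_rot: [2.159, 2.281, 0.003]
force: [1.0, 0.9, 0.2]
finger_gap: 0.064
finger_force: 0.0
```

View pics/a11.png

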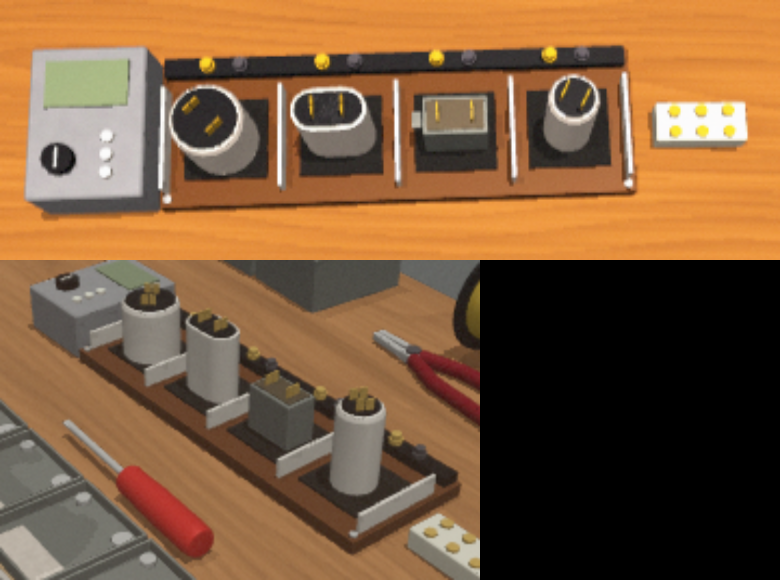

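All four stand upright in tray order. I'll check the offsets before handing in.

Run:
```python
from h import *
P=[(.6544,.1798),(.6595,.0953),(.6639,.0125),(.6685,-.0716)]
ok=True
for (u,v),z,p in zip([(207,119),(329,107),(455,115),(573,98)],[.064,.074,.054,.080],P):
    d=(ray("top",[u/2.167+80,v/2.167+120],z)[0][:2]-p)*1000;print(d);ok&=abs(d).max()<9
if ok:
    from plant import workorder;print(workorder.finish_job())
```

```text
[-2.1923 -0.776 ]
[-0.36   -0.5027]
[-1.5177 -2.1007]
[-1.3705  1.581 ]
the job is handed in; nothing more can be done
None
```

I moved all four capacitors to the test rack in tray order (wide, oval, box, tall); each stands upright within about 3 mm of its pad centre in the last picture, and I handed the job in at about 26 s without a result being shown.

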